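# Free the red key from its spring bar

## Task

Pick up the orange-handled forked tool, straddle the upright pin of the red key's spring bar with its two tines and push the pin sideways, squeezing the spring, until the red key drops off the bar into the tray of its stand. Let the bar spring back, then lay the tool down on the desk, clear of that stand. Touch the red key and its stand only with the tool, do not let go of the tool in the air, and leave the blue key hanging.

Things in the scene. Friction and masses are not known exactly. Their poses are not given: they have to be found in the camera images.
- fork: Forked tool lying flat, 176 mm long, 120 g. Origin: underside, at the grip point; x to the tines, z up. Orange handle 22 wide (y), 20 high, x -70 to 30: grip across y at the origin, 40 N or more. Steel fork 8 thick, mid-plane 10 above the underside; tines x 63 to 106, 30 apart inside, 42 outside. (A wood-handled letter opener lies near too: not needed.)
- stand_red: Fixed pale-wood and brass key stand with the red key (its twin holds the blue). Origin on the desk midway between the lugs, under the bar; x across the bar, away from the robot, y along it. Tray x -35 to 105, y -35 to 100, 28 mm high. Brass lugs at y -11 and 11, each 6 thick, and spring barrel at y 74 to 100: tops 125 high. Bar: 8 mm round, along y, 115 high, through lugs and key.
- bar_red (a joint): Slide of the spring bar, m: 0 at rest, grows to the stand's +y, stop 0.034. Push it by its upright steel pin, 10 mm round, white tip, at stand x 0, y 34 mm (at rest), top 166 mm high; 126 to 160 mm is free to push, above all else. Spring 1.2 N at rest, 3 N at 0.030; returns by itself. The key drops off by 0.022; push to about 0.027.
- key_red: Key, 35 g: red plastic head 34 x 34 x 8 mm with a 16 mm square eye, steel blade to 53 mm below the eye centre. Origin: eye centre; hangs on the bar with it 111 mm above the desk, blade down. Freed, it falls about 40 mm onto a slope and comes to rest in the stand's tray.
- key_blue: The same key with a blue head, hanging in the twin stand; to be left alone. Origin: centre of its eye.

How it is judged:
By the outcome, as a careful person would: the job done as asked, in the order asked, and still so for the second after the job is handed in, with the robot touching nothing.
It also fails if it takes over 54 s, if anything falls off the work surface, if the arm or the gripper's body presses on something with over 40 N, if the wrist force passes 120 N, or if a joint passes its speed limit or range.

## Robot

A 6-joint arm with a two-finger parallel gripper is mounted at the origin on the work surface. World frame = base frame: x ahead of the robot, y to its left, z up, the work surface at z = 0. Lengths are in m, angles in rad, forces in N, time in s.
With the tool pointing down it reaches from about 0.35 to 0.975 m from the base axis. Payload 4.9 kg.
Tool frame: the origin (TCP) lies at the very end of the fingers, on their centre line; the grasp point (between the pads) lies ctrl.grip_depth behind it (ctrl.grip_depth is the distance from the TCP to the grasp point, in m); z points along the fingers, y is the line along which they close (so a half turn about z gives the same grasp; the last joint's range is limited). The gripper opens to 85 mm and grips with 20 to 120 N. Pads are 22 mm wide; open, the fingers measure 114 mm over their backs; the gripper's body (76 mm by 85 mm) begins 54 mm behind the grasp point. The pads swing forward as they close: fully open they stand 13 mm farther back than shut.
Start: joints at [-1.3, 0.053, 1.613, -0, 1.476, -0.119], TCP at [0.237, -0.578, 0.231] pointing down, gripper open.
Joint ranges: [-3.01, 3.01], [-1.01, 2.22], [0.06, 2.58], [-1.02, 4.17], [0.09, 2.62], [-3.14, 3.14]. Speed limits (rad/s): [2.57, 2.57, 3.14, 3.14, 3.14, 3.14].

## Interface

Orientations are given as a unit quaternion [x, y, z, w].
In Python, from cell import ctrl gives the robot as it stands.
- The arm moves only by the tool jog_arm, called after "Request:" as a command line: name --pt "numbers of a row" for each row, then --argument value for the rest. Schema: {"type":"object","properties":{"motion":{"type":"array","items":{"type":"array","items":{"type":"number"},"minItems":7,"maxItems":7},"minItems":1,"maxItems":20},"only":{"type":"string"},"quiet":{"type":"boolean"},"lines":{"type":"string"}},"required":["motion"],"additionalProperties":false}. motion is a list of rows, 1 to 20 of them, each of 7 numbers: dx, dy, dz in fractions of the full range, 1 being 0.8 m, then a rotation vector rx, ry, rz in fractions of the full range, 1 being 2 pi rad, then the finger opening in m; each row shifts and turns the commanded pose from where the row before left it, along the tool's axes as they then stand; what a row does not reach is not made up. A row lasts 1/12 s, in which the tool goes at most 0.0417 m and 0.125 rad, less where a joint would pass 70% of its speed; a pose out of reach is approached as far as the arm can. The fingers move at their own pace and stop on an object; the grip force is fixed at half the most. Time passes only in rows, so rows that do not move let the fingers close. The tool returns the time, the measured TCP pose, the force, the opening and the grip force at its end. only (a regular expression) keeps the lines of the reply that match it, lines (a string "A,B") keeps lines A to B, and quiet returns only ok. Input that does not fit is refused with a message, and nothing moves.
- ctrl.get_state(): the state, without advancing time (a new reading comes with each control period).
- ctrl.capture(name): name is "scene" or "top" or "wrist"; returns a dict with "img" (420x560x3 uint8, blue, green, red), "intrinsics" (3x3 intrinsics, pixels), "dist_coeffs" ([k1, k2, p1, p2, k3] as OpenCV has them; the pictures are not rectified), "origin" and "attitude" of the camera in the world. Camera axes: x right, y up, looking along -z (the intrinsics and any distortion apply to the point x, -y, -z); pixel columns grow to the right and rows downward; lengths in m; the calibration is good to about 2 mm. A picture is of the moment at which its call begins. There is no depth.
- ctrl.close_job(): hands the job in; it is judged then, once.
The state is a dict: "time": time; "joints": joint angles; "joint_velocities": joint speeds; "tau": joint torques, N m; "ee_pos": TCP position; "tool_rot": TCP orientation; "wrist_force": force on the tool from outside, world axes, zero at the start; "wrist_torque": the same for the moment, N m; "width": finger opening in m; "grip_force": force on a finger pad.
Only numpy, scipy, OpenCV 4.12 (cv2) and the standard library are available. Lean on these libraries where they do the work, as an engineer would, in place of code of your own. Each camera call takes 0.05 s, during which the arm holds its last target. There are 200 camera calls.

## Working session

There is one attempt and no reset: what is moved stays moved. The work goes in short steps, Python scripts to look and compute and a tool call to move; the robot and the scene stay as the last step left them, time stands still between calls to the robot, and variables do not carry over. Pictures are saved under pics/ and viewed, at most 10 in all, crops included, and the job is handed in when it is done.

```bash
ls; mkdir -p pics; cat > h.py <<'E'
import numpy as np, cv2
from scipy.spatial.transform import Rotation as R
from cell import ctrl
def cam(n):
    c=ctrl.capture(n); c['img']=np.asarray(c['img']); a=np.asarray(c['attitude'],float)
    c['R']=a if a.shape==(3,3) else R.from_quat(a).as_matrix(); c['o']=np.asarray(c['origin'],float); return c
def ray(c,px):
    p=cv2.undistortPoints(np.array(px,float).reshape(-1,1,2),np.array(c['intrinsics'],float),np.array(c['dist_coeffs'],float)).reshape(-1,2)
    d=np.c_[p[:,0],-p[:,1],-np.ones(len(p))]@c['R'].T
    return d/np.linalg.norm(d,axis=1)[:,None]
def onplane(c,px,z):
    d=ray(c,px); return c['o']+d*((z-c['o'][2])/d[:,2])[:,None]
def proj(c,P):
    q=(np.atleast_2d(P)-c['o'])@c['R']; q=q*[1,-1,-1]
    return cv2.projectPoints(q.reshape(-1,1,3),np.zeros(3),np.zeros(3),np.array(c['intrinsics'],float),np.array(c['dist_coeffs'],float))[0].reshape(-1,2)
def tri(c1,p1,c2,p2):
    d1=ray(c1,[p1])[0];d2=ray(c2,[p2])[0]
    A=np.c_[d1,-d2]; t=np.linalg.lstsq(A,c2['o']-c1['o'],rcond=None)[0]
    a=c1['o']+t[0]*d1;b=c2['o']+t[1]*d2
    return (a+b)/2,np.linalg.norm(a-b)
E
python3 - <<'E'
from h import *
s=ctrl.get_state(); print({k:np.round(v,4) for k,v in s.items()}, ctrl.grip_depth)
for n in("scene","top"):
    c=cam(n); cv2.imwrite(f'pics/{n}0.png',c['img']); print(n,c['o'],c['R'].round(3).tolist(),np.round(c['intrinsics'],1).tolist())
E
```

```text
cell.py
pics
{'time': np.float64(0.0), 'joints': array([-1.3   ,  0.0534,  1.6143, -0.    ,  1.476 , -0.119 ]), 'joint_velocities': array([-0.0009,  0.0007, -0.001 , -0.0007,  0.0006,  0.0011]), 'tau': array([-2.00000e-04, -3.93694e+01, -3.70173e+01, -3.00000e-04,
        6.90000e-03,  0.00000e+00]), 'ee_pos': array([ 0.2373, -0.5775,  0.23  ]), 'tool_rot': array([ 9.811e-01,  1.936e-01, -1.000e-04, -1.000e-03]), 'wrist_force': array([-0.6665,  0.126 , -0.7775]), 'wrist_torque': array([ 0.0546, -0.0702, -0.0151]), 'grip_force': np.float64(0.0), 'width': np.float64(0.0857)} 0.0187
scene [0.94146569 0.22166095 0.68204497] [[-0.535, -0.674, 0.51], [0.845, -0.427, 0.322], [0.0, 0.603, 0.798]] [[508.0, 0.0, 276.7], [0.0, 508.0, 208.3], [0.0, 0.0, 1.0]]
top [ 0.50070124 -0.01119291  0.79593592] [[0.004, 0.998, -0.066], [-1.0, 0.005, 0.012], [0.013, 0.066, 0.998]] [[442.2, 0.0, 276.9], [0.0, 442.2, 210.7], [0.0, 0.0, 1.0]]
```

View pics/scene0.png

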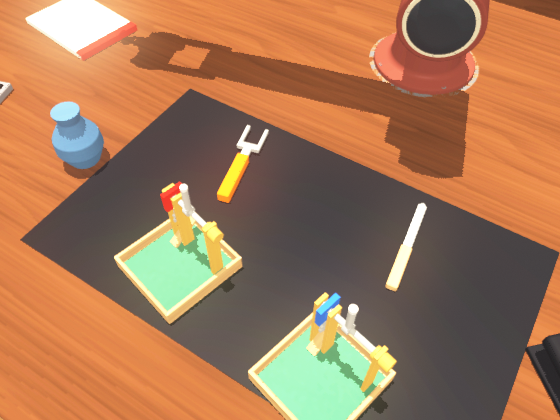

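View pics/top0.png

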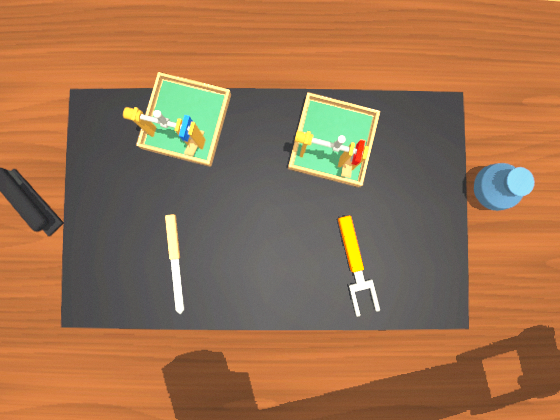

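The scene view shows the fork at about (243,163), the red stand at (180,250) and the blue stand at (322,370). In the top view (image up is +x, left is +y), the fork handle is at (350,245) with its tines at (365,300) pointing toward the robot. The red stand's pin is at (340,143). Next I measure them on enlarged crops.

```bash
python3 - <<'E'
from h import *
t=cam("top"); s=cam("scene")
a=cv2.resize(t['img'][85:195,280:390],(400,400),interpolation=cv2.INTER_CUBIC)
b=cv2.resize(s['img'][170:280,110:250][:,:],(509,400),interpolation=cv2.INTER_CUBIC)[:,:400]
cv2.imwrite('pics/crop.png',np.hstack([a,b]))
hsv=cv2.cvtColor(t['img'],cv2.COLOR_BGR2HSV)
m=cv2.inRange(hsv,(8,150,120),(28,255,255)); m[:205]=0; m[:,:320]=0; m[290:]=0;m[:,400:]=0
cs=max(cv2.findContours(m,0,1)[0],key=cv2.contourArea)
box=cv2.boxPoints(cv2.minAreaRect(cs)); print(box, onplane(t,box,.02).round(4).tolist())
st=onplane(t,cs.reshape(-1,2),.02); r=cv2.minAreaRect(st[:,:2].astype(np.float32)); print(r)
# steel fork
roi=np.zeros(m.shape,np.uint8); roi[268:325,340:390]=1
w=(cv2.inRange(hsv,(0,0,110),(180,70,255))*roi)
cw=max(cv2.findContours(w,0,1)[0],key=cv2.contourArea)
q=onplane(t,cw.reshape(-1,2),.014); print(cv2.minAreaRect(q[:,:2].astype(np.float32)), q.mean(0), q[np.argsort(q[:,0])[:4]].round(4).tolist())
E
```

```text
[[336.6471  217.58826]
 [350.52942 214.11768]
 [364.35297 269.4118 ]
 [350.47064 272.8824 ]] [[0.5403, -0.1262, 0.02], [0.5466, -0.1509, 0.02], [0.4494, -0.1749, 0.02], [0.4434, -0.1503, 0.02]]
((0.4949066936969757, -0.15049514174461365), (0.09997884184122086, 0.02542724460363388), 13.783012390136719)
((0.404034286737442, -0.1683066487312317), (0.07123656570911407, 0.09495757520198822), 89.929931640625) [ 0.4036163  -0.16362102  0.014     ] [[0.3566, -0.1717, 0.014], [0.3583, -0.1717, 0.014], [0.3583, -0.1699, 0.014], [0.3583, -0.1699, 0.014]]
```

View pics/crop.png

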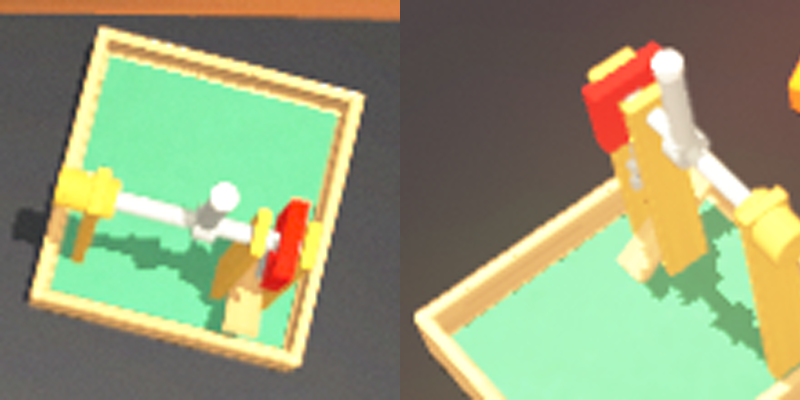

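The left crop (top view) shows the pin tip at (224,196) and the tray rim corners at (100,27), (364,95), (298,368) and (30,303). The right crop (scene view) shows the tip at (667,65). I convert these to world positions.

```bash
python3 - <<'E'
from h import *
t=cam("top"); s=cam("scene"); k=400/110
tt=np.array([224,196])/k+[280,85]; ss=np.array([267,65])/k+[110,170]
P,e=tri(t,tt,s,ss); print('tip',P.round(4),e, onplane(t,[tt],.164),onplane(s,[ss],.164))
c=onplane(t,np.array([[100,27],[364,95],[298,368],[30,303]])/k+[280,85],.028)[:,:2]
m=np.array([[105,100],[105,-35],[-35,-35],[-35,100]])/1000
A,_=cv2.estimateAffinePartial2D(m,c); yaw=np.arctan2(A[1,0],A[0,0]); sc=np.hypot(A[0,0],A[1,0])
print('stand',A[:,2],yaw,sc,'pin pred',A@[0,.034,1])
fy=np.deg2rad(180+13.78); g=np.array([.4949,-.1505])+.02*np.array([np.cos(fy),np.sin(fy)]); print('grip',g)
st=ctrl.get_state();M=R.from_quat(st['tool_rot']).as_matrix(); print(M.round(3).tolist())
print('delta tool',M.T@(np.r_[g,.10]-st['ee_pos']))
print('tool y yaw',np.arctan2(M[1,1],M[0,1]),'fork x yaw',fy)
E
```

```text
tip [ 0.6473 -0.1119  0.1625] 0.002842159236363535 [[ 0.64774184 -0.11292959  0.164     ]] [[ 0.64765824 -0.10955976  0.164     ]]Traceback (most recent call last):
  File "<stdin>", line 7, in <module>
cv2.error: OpenCV(4.12.0) /io/opencv/modules/calib3d/src/ptsetreg.cpp:1108: error: (-215:Assertion failed) count >= 0 && to.checkVector(2) == count in function 'estimateAffinePartial2D'
```

```bash
python3 - <<'E'
from h import *
t=cam("top"); k=400/110
c=onplane(t,np.array([[100,27],[364,95],[298,368],[30,303]])/k+[280,85],.028)[:,:2]
m=np.array([[105,100],[105,-35],[-35,-35],[-35,100]])/1000
A,_=cv2.estimateAffinePartial2D(m.astype(np.float32),np.ascontiguousarray(c,dtype=np.float32)); yaw=np.arctan2(A[1,0],A[0,0]); sc=np.hypot(A[0,0],A[1,0])
print('stand',A[:,2],yaw,sc,'pin pred',A@[0,.034,1])
fy=np.deg2rad(180+13.78); g=np.array([.4949,-.1505])+.02*np.array([np.cos(fy),np.sin(fy)]); print('grip',g)
st=ctrl.get_state();M=R.from_quat(st['tool_rot']).as_matrix(); print(M.round(3).tolist())
print('delta tool',M.T@(np.r_[g,.10]-st['ee_pos']))
print('tool y yaw',np.arctan2(M[1,1],M[0,1]),'fork x yaw',fy)
E
```

```text
stand [ 0.63719369 -0.14550901] -0.24318962587474832 0.9977100421091161 pin pred [ 0.64536213 -0.11258504]
grip [ 0.47547565 -0.15526389]
[[0.925, 0.38, -0.0], [0.38, -0.925, 0.0], [0.0, -0.0, -1.0]]
delta tool [ 0.38078111 -0.3005065   0.1311744 ]
tool y yaw -1.180994843813752 fork x yaw 3.382099024514612
```

The rows are not in the units I measure in: shifts go in shares of 0.8 m and turns go in shares of 2 pi rad. I convert before sending: 0.0272 m is 0.034, -0.0215 m is -0.0269, 0.075 rad is 0.0119.

Request:
jog_arm --pt "0.034 -0.0269 0.0118 0 0 0 0.085" --pt "0.034 -0.0269 0.0118 0 0 0 0.085" --pt "0.034 -0.0269 0.0118 0 0 0 0.085" --pt "0.034 -0.0269 0.0118 0 0 0 0.085" --pt "0.034 -0.0269 0.0118 0 0 0 0.085" --pt "0.034 -0.0269 0.0118 0 0 0 0.085" --pt "0.034 -0.0269 0.0118 0 0 0 0.085" --pt "0.034 -0.0269 0.0118 0 0 0 0.085" --pt "0.034 -0.0269 0.0118 0 0 0 0.085" --pt "0.034 -0.0269 0.0118 0 0 0 0.085" --pt "0.034 -0.0269 0.0118 0 0 0 0.085" --pt "0.034 -0.0269 0.0118 0 0 0 0.085" --pt "0.034 -0.0269 0.0118 0 0 0 0.085" --pt "0.034 -0.0269 0.0118 0 0 0 0.085" --pt "0 0 0 0 0 0.0119 0.06" --pt "0 0 0 0 0 0.0119 0.06" --pt "0 0 0 0 0 0 0.06" --pt "0 0 0 0 0 0 0.06"

```text
time: 1.85
ee_pos: [0.4755, -0.1549, 0.0998]
tool_rot: [0.993, 0.121, 0.0, 0.0]
wrist_force: [-0.8, -0.4, 0.3]
width: 0.0601
grip_force: 0.0
```

```bash
python3 - <<'E'
from h import *
w=cam("wrist"); cv2.imwrite('pics/w1.png',w['img'])
st=ctrl.get_state();M=R.from_quat(st['tool_rot']).as_matrix();print(M.round(3).tolist(),w['o'])
hsv=cv2.cvtColor(w['img'],cv2.COLOR_BGR2HSV)
m=cv2.inRange(hsv,(8,150,120),(28,255,255))
for c in cv2.findContours(m,0,1)[0]:
    if cv2.contourArea(c)<300: continue
    q=onplane(w,c.reshape(-1,2),.02)[:,:2]; print(cv2.contourArea(c),cv2.minAreaRect(q.astype(np.float32)))
g=np.array([.4755,-.1553,.05]);print(M.T@(g-st['ee_pos']))
E
```

```text
[[0.971, 0.239, 0.0], [0.239, -0.971, -0.0], [0.0, 0.0, -1.0]] [ 0.55670278 -0.13433295  0.24321036]
433.0 ((0.34327882528305054, -0.31251174211502075), (0.019750557839870453, 0.029325192794203758), 12.121973991394043)
447.5 ((0.28600063920021057, -0.07596177607774734), (0.020797675475478172, 0.02854936756193638), 15.344523429870605)
4967.5 ((0.3290403187274933, -0.18526145815849304), (0.05413244292140007, 0.13038915395736694), 0.005422054324299097)
4325.5 ((0.3177638649940491, 0.021031633019447327), (0.0573507696390152, 0.13011977076530457), 55.33280944824219)
3974.0 ((0.4146214425563812, -0.3703634440898895), (0.1480627804994583, 0.042193397879600525), 29.410306930541992)
4963.5 ((0.4953787326812744, -0.1506553441286087), (0.10080275684595108, 0.023398319259285927), 13.91357421875)
[4.79293356e-05 1.23701075e-04 4.99103692e-02]
```

View pics/w1.png

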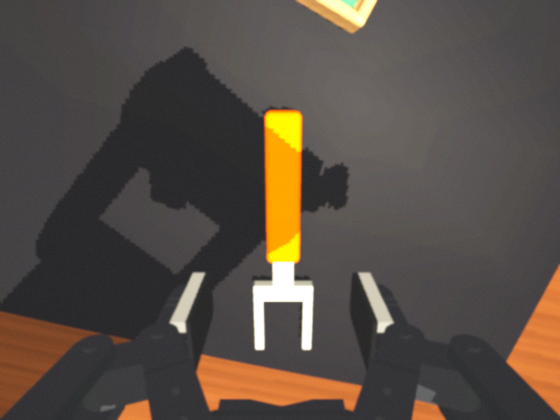

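The wrist view shows the handle at (283,187), centred between the open pads, and the pose agrees with the top view. I descend and grip.

In the tool's units: 0.022 m is 0.0275, 0.02 m is 0.025.

Request:
jog_arm --pt "0 0 0.0275 0 0 0 0.06" --pt "0 0 0.0275 0 0 0 0.06" --pt "0 0 0.0275 0 0 0 0.06" --pt "0 0 0.025 0 0 0 0.06" --pt "0 0 0.0113 0 0 0 0.06" --pt "0 0 0 0 0 0 0.06" --pt "0 0 0 0 0 0 0.0" --pt "0 0 0 0 0 0 0.0" --pt "0 0 0 0 0 0 0.0" --pt "0 0 0 0 0 0 0.0" --pt "0 0 0 0 0 0 0.0" --pt "0 0 0 0 0 0 0.0" --pt "0 0 0 0 0 0 0.0" --pt "0 0 0 0 0 0 0.0"

```text
time: 3.07
ee_pos: [0.4769, -0.1558, 0.0067]
tool_rot: [0.993, 0.12, 0.001, 0.001]
wrist_force: [-0.5, 0.1, 6.7]
width: 0.0202
grip_force: 61.8
```

In the tool's units: -0.035 m is -0.0438, -0.03 m is -0.0375, 0.124 rad is 0.0197.

Request:
jog_arm --pt "0 0 -0.0125 0 0 0 0" --pt "0 0 -0.0375 0 0 0 0" --pt "0 0 -0.0438 0 0 0 0" --pt "0 0 -0.0438 0 0 0 0" --pt "0 0 -0.0438 0 0 0 0" --pt "0 0 -0.0438 0 0 0 0" --pt "0 0 0 0 0 0.0191 0" --pt "0 0 0 0 0 0.0191 0" --pt "0 0 0 0 0 0.0191 0" --pt "0 0 0 0 0 0.0197 0" --pt "0 0 0 0 0 0 0" --pt "0 0 0 0 0 0 0" --pt "0 0 0 0 0 0 0"

```text
time: 4.15
ee_pos: [0.4752, -0.1548, 0.1847]
tool_rot: [0.993, -0.12, -0.0, -0.0]
wrist_force: [-0.1, 0.4, -0.4]
width: 0.0201
grip_force: 60.9Traceback (most recent call last):
```

```bash
python3 - <<'E'
from h import *
w=cam("wrist"); t=cam("top"); s=cam("scene")
cv2.imwrite('pics/l.png',np.hstack([w['img'][:,60:460],s['img'][60:480,80:480]]))
cv2.imwrite('pics/t2.png',t['img'])
st=ctrl.get_state();M=R.from_quat(st['tool_rot']).as_matrix();print(M.round(3).tolist(),st['ee_pos'])
E
```

```text
  File "<stdin>", line 3, in <module>
    return _nx.concatenate(arrs, 1, dtype=dtype, casting=casting)
           ~~~~~~~~~~~~~~~^^^^^^^^^^^^^^^^^^^^^^^^^^^^^^^^^^^^^^^
ValueError: all the input array dimensions except for the concatenation axis must match exactly, but along dimension 0, the array at index 0 has size 420 and the array at index 1 has size 360
```

```bash
python3 - <<'E'
from h import *
w=cam("wrist"); s=cam("scene")
cv2.imwrite('pics/l.png',np.hstack([w['img'][:,60:460],s['img'][:,80:480]]))
E
```

```text
(no output)
```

View pics/l.png

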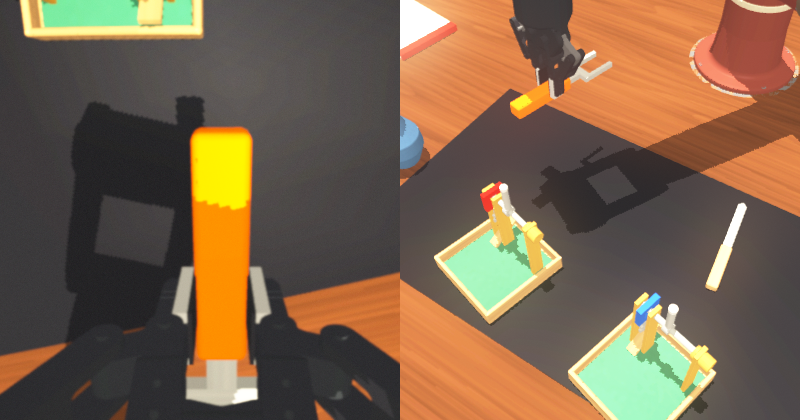

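The left half (wrist) shows the handle held straight at (221,240), parallel to the red tray edge. The right half (scene) shows the fork level in the gripper at (560,85), with both keys hanging. I move above the pin.

In the tool's units: 0.0305 m is 0.0381, -0.0104 m is -0.013.

Request:
jog_arm --pt "0.0381 -0.013 -0.0038 0 0 0 0" --pt "0.0381 -0.013 -0.0038 0 0 0 0" --pt "0.0381 -0.013 -0.0038 0 0 0 0" --pt "0.0381 -0.013 -0.0038 0 0 0 0" --pt "0.0381 -0.013 -0.0038 0 0 0 0" --pt "0.0381 -0.013 -0.0038 0 0 0 0" --pt "0.0381 -0.013 -0.0038 0 0 0 0" --pt "0.0381 -0.013 -0.0038 0 0 0 0" --pt "0 0 0 0 0 0 0" --pt "0 0 0 0 0 0 0" --pt "0 0 0 0 0 0 0"

```text
time: 5.32
ee_pos: [0.7317, -0.1332, 0.2079]
tool_rot: [0.993, -0.122, -0.001, -0.0]
wrist_force: [-0.5, -0.5, -0.4]
width: 0.0204
grip_force: 61.0
```

```bash
python3 - <<'E'
from h import *
t=cam("top"); s=cam("scene")
a=cv2.resize(t['img'][85:195,280:390],(400,400),interpolation=cv2.INTER_CUBIC)
b=cv2.resize(s['img'][130:240,120:230],(400,400),interpolation=cv2.INTER_CUBIC)
cv2.imwrite('pics/p.png',np.hstack([a,b]))
st=ctrl.get_state();M=R.from_quat(st['tool_rot']).as_matrix();e=st['ee_pos'];print(M.round(3).tolist(),e)
F=lambda x,y,z:e+M@np.array([-x,y,-(z-.0067)])
P=[F(.106,-.018,.01),F(.106,.018,.01),F(.063,0,.01)]
print('pred top',((proj(t,P)-[280,85])*400/110).round(0).tolist(),'scene',((proj(s,P)-[120,130])*400/110+[400,0]).round(0).tolist())
print('pin in tool',M.T@(np.array([.6465,-.112,.164])-e))
E
```

```text
[[0.97, -0.242, -0.0], [-0.242, -0.97, -0.0], [-0.0, 0.0, -1.0]] [ 0.73128871 -0.13341627  0.20882045]
pred top [[184.0, 206.0], [278.0, 230.0], [258.0, 108.0]] scene [[682.0, 116.0], [618.0, 61.0], [548.0, 153.0]]
pin in tool [-0.0874324  -0.00026304  0.04485712]
```

View pics/p.png

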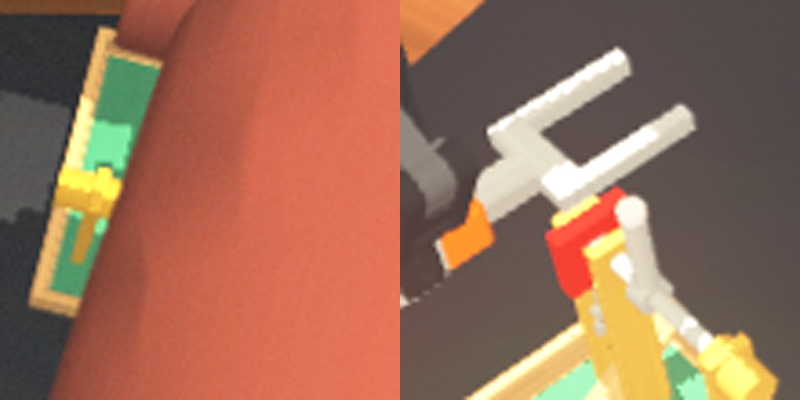

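In the right half (scene), the tine tips are at (685,118) and (622,62), within about 1 original pixel of prediction. The pin tip is at (632,210). The arm hides the pin in the top view. The fork pose is confirmed, so I lower it over the pin.

In the tool's units: 0.013 m is 0.0163, 0.012 m is 0.015.

Request:
jog_arm --pt "0 0 0.015 0 0 0 0" --pt "0 0 0.015 0 0 0 0" --pt "0 0 0.0163 0 0 0 0" --pt "0 0 0.0163 0 0 0 0" --pt "0 0 0.0163 0 0 0 0" --pt "0 0 0 0 0 0 0" --pt "0 0 0 0 0 0 0" --pt "0 0 0 0 0 0 0"

```text
time: 6.08
ee_pos: [0.7325, -0.1333, 0.1459]
tool_rot: [0.993, -0.122, 0.0, 0.0]
wrist_force: [-0.6, -0.6, 0.0]
width: 0.0206
grip_force: 60.9
```

```bash
python3 - <<'E'
from h import *
s=cam("scene"); b=cv2.resize(s['img'][150:260,110:260],(750,550),interpolation=cv2.INTER_CUBIC)
cv2.imwrite('pics/d.png',b); print(ctrl.get_state()['ee_pos'])
E
```

```text
[ 0.73284749 -0.13340375  0.14669577]
```

View pics/d.png

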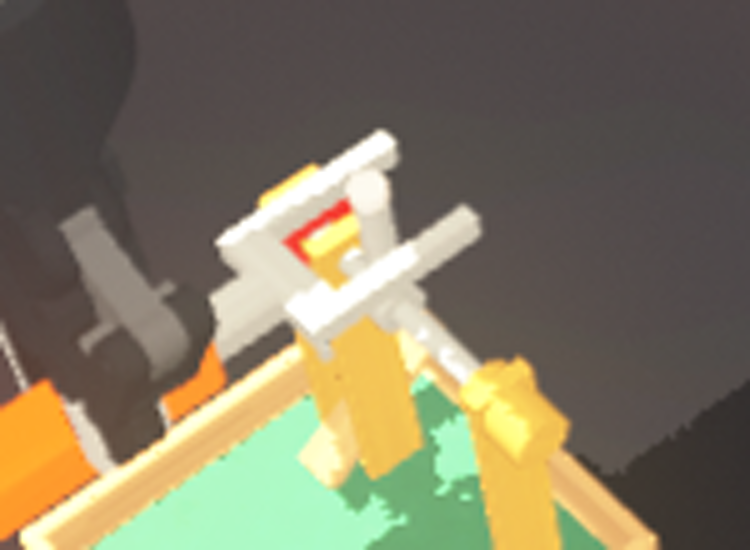

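The pin (tip at (368,188)) stands between the two tines, clear of both. I push along tool −y.

In the tool's units: -0.006 m is -0.0075, -0.005 m is -0.0063.

Request:
jog_arm --pt "0 -0.0075 0 0 0 0 0" --pt "0 -0.0075 0 0 0 0 0" --pt "0 -0.0075 0 0 0 0 0" --pt "0 -0.0075 0 0 0 0 0" --pt "0 -0.0075 0 0 0 0 0" --pt "0 -0.0063 0 0 0 0 0" --pt "0 0 0 0 0 0 0" --pt "0 0 0 0 0 0 0" --pt "0 0 0 0 0 0 0" --pt "0 0 0 0 0 0 0" --pt "0 0 0 0 0 0 0" --pt "0 0 0 0 0 0 0"

```text
time: 7.13
ee_pos: [0.7406, -0.0996, 0.1457]
tool_rot: [0.993, -0.122, -0.0, 0.0]
wrist_force: [0.4, -2.4, 1.1]
width: 0.0204
grip_force: 61.1
```

```bash
python3 - <<'E'
from h import *
s=cam("scene"); b=cv2.resize(s['img'][150:260,110:260],(750,550),interpolation=cv2.INTER_CUBIC)
cv2.imwrite('pics/e.png',b)
u=np.array([.241,.970,0])
for d in (0,.015,.02,.025,.03,.034): print(d,((proj(s,np.array([.6465,-.1115,.163])+u*d)-[110,150])*5).round(0))
E
```

```text
0 [[365. 186.]]
0.015 [[400. 218.]]
0.02 [[411. 229.]]
0.025 [[423. 240.]]
0.03 [[435. 250.]]
0.034 [[445. 259.]]
```

View pics/e.png

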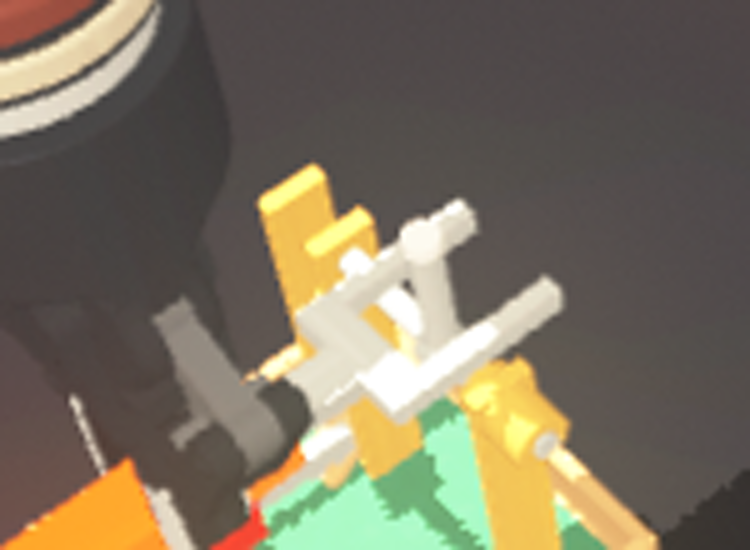

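The pin tip is at (420,240), about 24 mm of travel. The key is no longer between the lugs, and red shows low in the tray at (240,525). I back off gently, lift clear and check.

In the tool's units: 0.006 m is 0.0075, 0.005 m is 0.0063.

Request:
jog_arm --pt "0 0 0 0 0 0 0" --pt "0 0 0 0 0 0 0" --pt "0 0 0 0 0 0 0" --pt "0 0 0 0 0 0 0" --pt "0 0.005 0 0 0 0 0" --pt "0 0.0063 0 0 0 0 0" --pt "0 0.0063 0 0 0 0 0" --pt "0 0.0063 0 0 0 0 0" --pt "0 0.0063 0 0 0 0 0" --pt "0 0.0075 0 0 0 0 0" --pt "0 0.0063 0 0 0 0 0" --pt "0 0 0 0 0 0 0" --pt "0 0 0 0 0 0 0" --pt "0 0 0 0 0 0 0"

```text
time: 8.35
ee_pos: [0.7322, -0.133, 0.1456]
tool_rot: [0.993, -0.122, -0.0, -0.0]
wrist_force: [0.8, 0.6, -1.0]
width: 0.0198
grip_force: 61.0
```

Request:
jog_arm --pt "0 0 -0.015 0 0 0 0" --pt "0 0 -0.025 0 0 0 0" --pt "0 0 -0.025 0 0 0 0" --pt "0 0 -0.025 0 0 0 0" --pt "0 0 0 0 0 0 0" --pt "0 0 0 0 0 0 0"

```text
time: 8.85
ee_pos: [0.7334, -0.1332, 0.2206]
tool_rot: [0.993, -0.122, 0.002, 0.0]
wrist_force: [-0.8, 0.2, -1.5]
width: 0.0198
grip_force: 61.0
```

```bash
python3 - <<'E'
from h import *
s=cam("scene"); b=cv2.resize(s['img'][150:330,100:340],(800,600),interpolation=cv2.INTER_CUBIC)
cv2.imwrite('pics/f.png',b)
E
```

```text
(no output)
```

View pics/f.png

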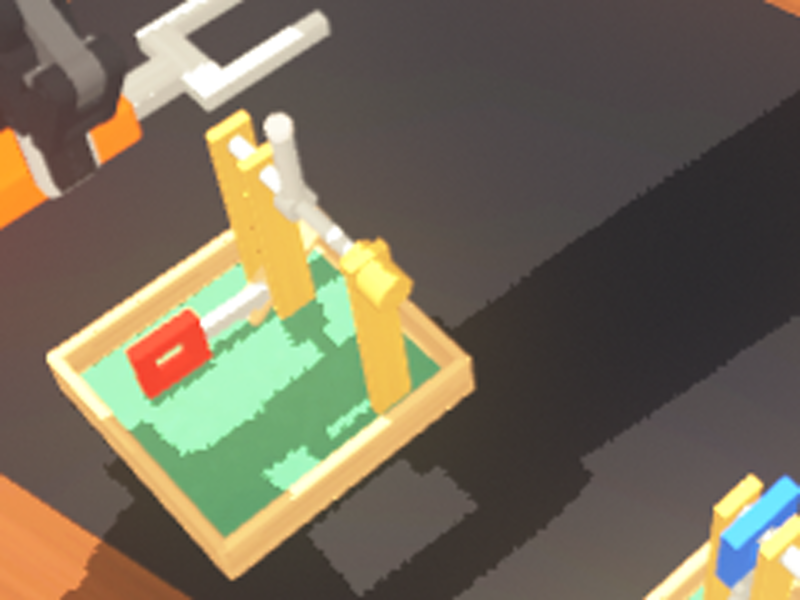

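The red key lies in the tray at (180,350), the bar is back at rest with its pin at (280,125), and the blue key still hangs. I carry the fork back and lay it down.

In the tool's units: -0.0325 m is -0.0406, 0.03 m is 0.0375.

Request:
jog_arm --pt "-0.0406 0.0128 0 0 0 0 0" --pt "-0.0406 0.0128 0 0 0 0 0" --pt "-0.0406 0.0128 0 0 0 0 0" --pt "-0.0406 0.0128 0 0 0 0 0" --pt "-0.0406 0.0128 0 0 0 0 0" --pt "-0.0406 0.0128 0 0 0 0 0" --pt "-0.0406 0.0128 0 0 0 0 0" --pt "-0.0406 0.0128 0 0 0 0 0" --pt "0 0 0.0375 0 0 0 0" --pt "0 0 0.0375 0 0 0 0" --pt "0 0 0.0375 0 0 0 0" --pt "0 0 0.0375 0 0 0 0" --pt "0 0 0.0375 0 0 0 0" --pt "0 0 0.0375 0 0 0 0" --pt "0 0 0.015 0 0 0 0" --pt "0 0 0.01 0 0 0 0" --pt "0 0 0 0 0 0 0" --pt "0 0 0 0 0 0 0"

```text
time: 10.4
ee_pos: [0.4607, -0.1498, 0.0183]
tool_rot: [0.993, -0.122, 0.0, 0.0]
wrist_force: [1.0, -0.3, -0.8]
width: 0.0205
grip_force: 60.9
```

Request:
jog_arm --pt "0 0 0.005 0 0 0 0" --pt "0 0 0.005 0 0 0 0" --pt "0 0 0.0025 0 0 0 0" --pt "0 0 0.0025 0 0 0 0" --pt "0 0 0 0 0 0 0" --pt "0 0 0 0 0 0 0"

```text
time: 10.9
ee_pos: [0.4608, -0.1498, 0.0067]
tool_rot: [0.993, -0.122, 0.0, 0.0]
wrist_force: [-1.2, 1.5, 4.7]
width: 0.0201
grip_force: 61.7
```

In the tool's units: -0.03 m is -0.0375, -0.025 m is -0.0313.

Request:
jog_arm --pt "0 0 0 0 0 0 0.03" --pt "0 0 0 0 0 0 0.06" --pt "0 0 0 0 0 0 0.06" --pt "0 0 0 0 0 0 0.06" --pt "0 0 0 0 0 0 0.06" --pt "0 0 0 0 0 0 0.06" --pt "0 0 -0.0188 0 0 0 0.06" --pt "0 0 -0.0313 0 0 0 0.06" --pt "0 0 -0.0375 0 0 0 0.06" --pt "0 0 -0.0375 0 0 0 0.06" --pt "0 0 -0.0375 0 0 0 0.06" --pt "0 0 -0.0375 0 0 0 0.06" --pt "0 0 0 0 0 0 0.06" --pt "0 0 0 0 0 0 0.06" --pt "0 0 0 0 0 0 0.06"

```text
time: 12.15
ee_pos: [0.4598, -0.1494, 0.165]
tool_rot: [0.993, -0.122, -0.0, -0.0]
wrist_force: [-0.1, 0.2, -0.2]
width: 0.0595
grip_force: 0.0
```

```bash
python3 - <<'E'
from h import *
cv2.imwrite('pics/z.png',cam("scene")['img'])
E
```

```text
(no output)
```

View pics/z.png

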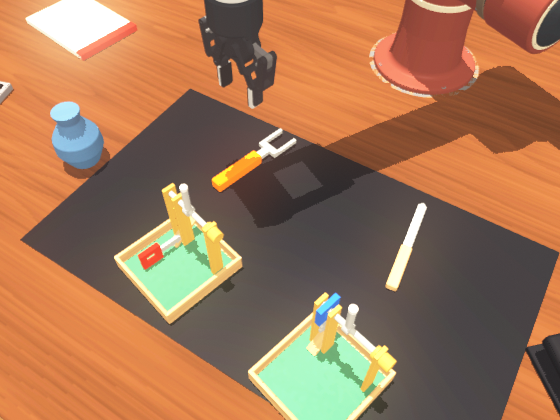

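The fork lies flat on the desk at (245,165), clear of the stand. The red key is in its tray at (150,257), the blue key hangs at (327,310), and the gripper is free above.

```bash
python3 -c "from cell import ctrl; print(ctrl.close_job())"
```

```text
the job is handed in; nothing more can be done
None
```

The job is handed in at about 12 s robot time: the red key was pushed off the bar into its tray, the bar sprang back, the fork lies on the desk clear of the stand, and the blue key still hangs.

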